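# Clear the crimping tool off the connector case and close its lid

### The job

Somebody has left the red crimping tool lying across the open connector case. Lift it off and lay it down flat on the blue rubber mat, not dropping it and clear of the screwdriver that lies there; then lower the case's lid, without slamming it, and press its front edge down until the catch snaps home. Leave everything else on the bench where it is.

Things in the scene. Friction and masses are not known exactly. Their poses are not given: they have to be found in the camera images.
- case: Clear plastic connector case, its base fixed to the bench: 160 mm (its x) by 250 mm (its y) by 50 mm high. Origin: centre of the underside. +x points to the hinge side, -x to the front. Dividers as high as the rim (one along y at mid-depth; three across, at y = -62, 0, +62 mm) make a level top 50 mm above the bench. It is full of small connectors, all below the rim, that stay in it
- lid (a joint): Angle of the lid in rad: 0 shut, 1.57 standing upright, up to 2.1 leaning back past the hinge. It starts open, leaning back. The lid is a clear panel 160 by 250 by 12 mm with a dark grey frame, 0.18 kg. The hinge is stiff (0.26 N m of friction): the lid stays wherever it is left, and some 3 N at its free edge moves it
- lid_hinge (a point): Middle of the lid's hinge line, which lies along the case's y axis, 80 mm toward +x from the case's centre and 50 mm above the bench, in the plane of the lid's inner (under) face. Axes as the lid's: at any angle -x runs from the hinge along the lid to its free edge, z is normal to the lid, toward its outer face
- lid_edge (a point): Point on the lid's outer (upper, when shut) face, in the middle of its width, 15 mm short of the free front edge: 145 mm from the hinge line and 12 mm outside the plane of the inner face. The place to press the lid when it is nearly shut
- catch_mid (a point): Middle of the catch: an orange spring tongue, 60 mm wide, on the middle of the lid's front edge. It stands 8 mm out from the edge and hangs 20 mm past the lid's inner face. When the lid is about 0.05 rad from shut the tongue meets a ridge on the case's front wall; 5 to 8 N pressed down on the lid near the front edge snaps it over, and the lid is then held shut at 0
- crimper_mid (a point): Centre of the red housing of the crimping tool, 12 mm above what it lies on. The tool is rigid, 193 mm long, about 0.34 kg, lying flat: x points to its steel jaws (end 83 mm ahead), two handles 67 mm wide over all run to -x (end 110 mm behind), z is up. Housing: 44 mm long, 44 mm wide (y), 24 mm high; grip it across y. Centre of mass within 10 mm of this point. It starts on top of the case's dividers
- mat: Blue rubber mat fixed to the bench, 280 mm (x) by 240 mm (y), 4 mm thick; origin: centre of the underside
- screwdriver: Yellow-handled screwdriver 180 mm long lying on the mat roughly along the mat's x, near the mat's -y edge; origin under its middle. To be left alone
- plug: Black plug connector 68 by 36 by 30 mm with a red band, on the bench; origin under its middle. To be left alone
- meter: Yellow multimeter 170 by 85 by 45 mm lying on the bench; origin under its centre. To be left alone
- spray: Spray can, 66 mm across, 190 mm high, standing to the right of the mat; origin under its centre. To be left alone
- tape: Roll of black tape 68 mm across, 19 mm high, lying on the bench; origin under its centre. To be left alone
- bin: Blue open bin 150 by 105 by 70 mm with large connectors; origin under its centre. To be left alone
Things that resemble listed ones, but are neither listed nor needed, are in the scene too. Of the things like the part that bears crimper_mid, leave any that is pink; of the rest the smaller one is meant.

How it is judged (in metres and radians):
On the way, in this order (a step that is already met when the one before it is completed fails the run):
1. the crimping tool lies on the mat, let go (x of crimper_mid in the frame of mat between -0.125 and 0.125 m and y of crimper_mid in the frame of mat between -0.105 and 0.105 m and z of crimper_mid in the frame of mat below 0.021 m and angle between crimper_mid's own z axis and vertical below 0.12 rad and contact force between the fingers and crimper below 0.2 N and linear speed of crimper below 0.05 m/s), for 0.2 s.
2. the lid is shut with its catch home (value of joint lid below 0.022 rad), for 0.2 s.
At the end, for the whole second after the job is handed in: the lid is shut with its catch home (within 0.022 rad, 3.5 mm at the front edge) and still; the crimping tool lies flat and at rest on the mat, its middle over the mat (within 125 mm of the mat's centre along x and 105 mm along y), not touching the screwdriver (value of joint lid below 0.022 rad and velocity of joint lid between -0.05 and 0.05 rad/s and linear speed of crimper below 0.02 m/s and contact force between crimper and screwdriver below 0.1 N and x of crimper_mid in the frame of mat between -0.125 and 0.125 m and y of crimper_mid in the frame of mat between -0.105 and 0.105 m and z of crimper_mid in the frame of mat below 0.021 m and angle between crimper_mid's own z axis and vertical below 0.12 rad).
It fails at once if the lid is slammed (it comes down onto the catch faster than 3 rad/s, about half a metre per second at its edge) (velocity of joint lid below -3 rad/s and value of joint lid above 0.08 rad).
It fails at once if the crimping tool is dropped (it moves faster than 0.8 m/s with no finger on it: a fall of over about 30 mm) (linear speed of crimper above 0.8 m/s and contact force between the fingers and crimper below 0.2 N).
It fails at once if the screwdriver, plug, multimeter, spray can, tape or blue bin is moved by more than 30 mm (distance of any of screwdriver, plug, meter, spray, tape, bin from where it was at the start of the episode above 0.03 m).
It also fails if it takes over 70 s, if anything falls off the work surface, if the arm or the gripper's body presses on something with over 40 N, if the wrist force passes 120 N, or if a joint passes its speed limit or range.

### The arm

A 6-joint arm with a two-finger parallel gripper is mounted at the origin on the work surface. World frame = base frame: x ahead of the robot, y to its left, z up, the work surface at z = 0. Lengths are in m, angles in degrees, forces in N, time in s.
With the tool pointing down it reaches from about 0.4 to 0.825 m from the base axis. Payload 7 kg.
Tool frame: the origin (TCP) lies between the finger pads; the fingertips stand 19 mm ahead of it and the grasp point (between the pads) is the TCP; z points along the fingers, y is the line along which they close (so a half turn about z gives the same grasp; the last joint's range is limited). The gripper opens to 88 mm and grips with 3 to 60 N. Pads are 19 mm wide; open, the fingers measure 130 mm over their backs; the gripper's body (78 mm by 193 mm) begins 47 mm behind the grasp point.
Start: joints at [79.59, 20.546, 0.682, 0, -70.136, -16.507], TCP at [0.306, 0.602, 0.246] pointing down, gripper open.
Joint ranges: [-176.03, 176.03], [-82.01, 121.73], [-58.28, 71.71], [-173.87, 95.51], [-174.79, -0.11], [-173.66, 173.66]. Speed limits (degrees/s): [136.94, 136.94, 172.46, 180, 180, 180].

### API

Orientations are given as [roll, pitch, yaw] about the fixed x, y, z axes, in that order (R = Rz(yaw) Ry(pitch) Rx(roll)).
In Python, from plant import get_obs, snapshot, close_job, spot_in, spot_point gives the robot as it stands.
- The arm moves only by the tool play_rows, never from a script. Its argument "plan" is a list of rows, each a list of 6 numbers: the shift along the tool's x, y, z in cm, then the turn, a rotation vector about the tool's x, y, z in degrees. A call has 1 to 20 rows; each row shifts and turns the commanded pose from where the row before left it, along the tool's axes as they then stand; what a row does not reach is not made up. A row lasts 1/12 s, in which the tool goes at most 41.7 mm and 7.16 degrees, less where a joint would pass 70% of its speed; a pose out of reach is approached as far as the arm can. A call is refused whole if a number of a shift passes 4.17 or a number of a turn 7.16, either way. A call with a gripper value outside its range is refused whole. "grip" is the finger opening in cm, from 0 to 8.76, set as the call begins (left out, the last holds). The fingers move at their own pace and stop on an object; the grip force is fixed at half the most. Time passes only in rows, so rows that do not move let the fingers close. It gives the time, the measured TCP pose, the force, the opening and the grip force at its end, in the units of the state.
- get_obs(): the state, without advancing time (a new reading comes with each control period).
- snapshot(name): name is "scene" or "top"; returns a dict with "frame" (420x560x3 uint8, red, green, blue), "fx", "fy", "cx", "cy" (pixels), "position" and "attitude" of the camera in the world. Camera axes: x right, y down, z forward; pixel columns grow to the right and rows downward; lengths in m; the calibration is good to about 2 mm. A picture is of the moment at which its call begins. There is no depth.
- close_job(): hands the job in; it is judged then, once.
Trained networks look in the newest picture that a camera, given by its name, has taken for a name from the list of things; names that differ only in an ending like _2 or _b are one class to them, and where a whole thing is asked for, a point or a joint stands for the part that bears it (a point fixed in the world has none). Each returns a list of dicts, best first, with "score" (0 to 1); they miss things now and then, are a little off and sometimes report something else, mostly with a low value. They report only what shows in the picture. A call takes as long as a camera call. They do not tell look-alikes from the thing itself.
- spot_in(camera, thing): "position" ([x, y, z] in m, in world coordinates, good to about 4 mm: the middle of the surface that is visible of it).
- spot_point(camera, thing): "position" ([x, y, z] in m, in world coordinates, good to about 4 mm: a listed point, or the origin of a listed thing).
The state is a dict: "clock": time; "joint_pos": joint angles; "qvel": joint speeds; "tau": joint torques, N m; "tool_pos": TCP position; "orientation": TCP orientation; "force": force on the tool from outside, world axes, zero at the start; "moment": the same for the moment, N m; "opening": finger opening in m; "gripper_force": force on a finger pad.
Only numpy, scipy, OpenCV 4.12 (cv2) and the standard library are available. Lean on these libraries where they do the work, as an engineer would, in place of code of your own. Each camera call takes 0.05 s, during which the arm holds its last target. There are 200 camera calls.

## Working session

There is one attempt and no reset: what is moved stays moved. The work goes in short steps, Python scripts to look and compute and a tool call to move; the robot and the scene stay as the last step left them, time stands still between calls to the robot, and variables do not carry over. Pictures are saved under pics/ and viewed, at most 10 in all, crops included, and the job is handed in when it is done.

Besides the shell and the picture viewer there is one more tool, called in YAML: its name, and indented under it one key for each argument. play_rows: Moves the arm, as the interface text tells. Its arguments: {"type":"object","properties":{"plan":{"type":"array","items":{"type":"array","items":{"type":"number"}}},"grip":{"type":"number"}},"required":["plan"]}

```bash
ls; mkdir -p pics
cat > h.py <<'E'
import numpy as np, cv2
from scipy.spatial.transform import Rotation as R
from plant import *
E
python3 - <<'E'
from h import *
for c in ("scene","top"):
    s=snapshot(c); cv2.imwrite(f"pics/{c}1.png",s["frame"][...,::-1])
    print(c,{k:s[k] for k in s if k!="frame"})
    for t in ("case","crimper_mid","lid_hinge","lid_edge","catch_mid","mat","screwdriver","spray","meter","plug","tape","bin"):
        print(t,[(np.round(d["position"],3).tolist(),round(d["score"],2)) for d in spot_point(c,t)])
    print("crimper in",[(np.round(d["position"],3).tolist(),round(d["score"],2)) for d in spot_in(c,"crimper_mid")])
o=get_obs();print(o["clock"],o["tool_pos"],o["orientation"],o["force"])
E
```

```text
pics
scene {'fx': 421.5809812640539, 'fy': 421.5809812640539, 'cx': 290.29706594248086, 'cy': 207.76478353603102, 'position': array([1.19424157, 0.72964854, 0.87725347]), 'attitude': array([-1.27571480e+02, -1.26060555e-01,  1.37801974e+02])}
case [([0.487, 0.064, 0.001], 0.82)]
crimper_mid [([0.791, 0.164, 0.012], 0.78), ([0.483, 0.033, 0.063], 0.74), ([0.188, -0.325, 0.015], 0.55)]
lid_hinge [([0.476, 0.149, 0.052], 0.87)]
lid_edge [([0.473, 0.183, 0.186], 0.76), ([0.486, -0.532, 0.002], 0.52)]
catch_mid [([0.472, 0.171, 0.213], 0.74), ([0.483, -0.531, -0.002], 0.71)]
mat [([0.491, -0.304, 0.002], 0.62)]
screwdriver [([0.504, -0.394, 0.001], 0.57)]
spray [([0.485, -0.531, -0.001], 0.58)]
meter [([0.408, 0.446, 0.0], 0.78)]
plug [([0.748, -0.152, -0.003], 0.51)]
tape [([0.798, -0.002, 0.002], 0.97)]
bin [([0.636, 0.4, -0.0], 0.7), ([0.502, -0.393, 0.005], 0.47)]
crimper in [([0.509, 0.04, 0.077], 0.8), ([0.633, 0.41, 0.047], 0.69), ([0.182, -0.29, 0.024], 0.68), ([0.8, 0.189, 0.022], 0.55)]
top {'fx': 406.1758872709553, 'fy': 406.1758872709553, 'cx': 280.34728390899517, 'cy': 203.81
[... 459 characters left out ...]
[([0.468, 0.185, 0.189], 0.6)]
catch_mid [([0.473, 0.174, 0.211], 0.85)]
mat [([0.487, -0.302, 0.003], 0.67)]
screwdriver [([0.506, -0.395, 0.006], 0.82), ([0.481, 0.038, 0.063], 0.22)]
spray [([0.488, -0.536, 0.005], 0.87)]
meter [([0.408, 0.439, -0.002], 0.96), ([0.505, -0.392, 0.008], 0.18)]
plug [([0.747, -0.154, 0.001], 0.84), ([0.469, 0.186, 0.188], 0.6)]
tape [([0.799, -0.003, 0.002], 0.94)]
bin [([0.637, 0.401, -0.001], 0.6)]
crimper in [([0.182, -0.305, 0.028], 0.87), ([0.493, 0.032, 0.073], 0.75), ([0.792, 0.171, 0.024], 0.7), ([0.466, -0.39, 0.032], 0.25)]
1.4 [0.30559193 0.60183353 0.24555889] [ 1.79999910e+02  4.45113058e-04 -2.69190603e+01] [ 0.01551412 -1.01294251  0.00619418]
```

View pics/top1.png

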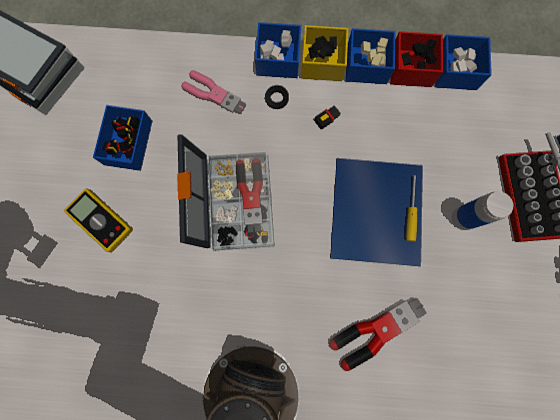

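View pics/scene1.png

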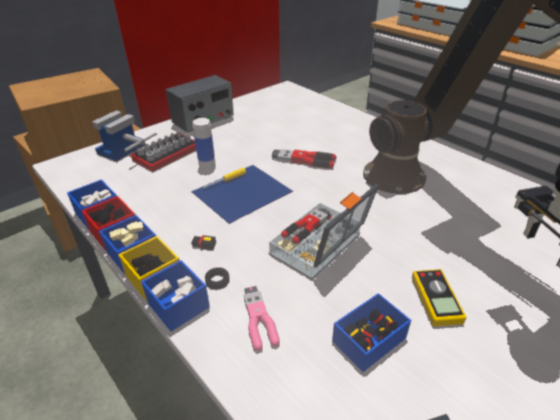

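The candidates in the top view are the pink tool at (213,92), the larger red tool on the bench at (380,330), and the smaller red tool on the case at (252,190). The pink one is excluded. Of the two red ones the smaller is meant, and it also lies on the case. I'll confirm that in an enlarged crop.

```bash
python3 - <<'E'
from h import *
im=cv2.imread("pics/top1.png")[125:260,165:285]
cv2.imwrite("pics/crop1.png",cv2.resize(im,None,fx=4.4,fy=4.4,interpolation=cv2.INTER_CUBIC))
E
cat >> h.py <<'E'
def ray(s,u,v,z):
    d=R.from_euler("xyz",s["attitude"],degrees=True).apply([(u-s["cx"])/s["fx"],(v-s["cy"])/s["fy"],1])
    p=s["position"]; return p+d*(z-p[2])/d[2]
def pix(s,p):
    q=R.from_euler("xyz",s["attitude"],degrees=True).inv().apply(np.array(p)-s["position"])
    return s["fx"]*q[0]/q[2]+s["cx"], s["fy"]*q[1]/q[2]+s["cy"]
E
python3 - <<'E'
from h import *
s=snapshot("top")
for p in ([.482,.036,.062],[.794,.162,.012],[.487,.065,.05]): print(pix(s,p))
E
```

```text
(np.float64(251.7610865844007), np.float64(199.41756140765784))
(np.float64(218.57877399037375), np.float64(93.68242901279423))
(np.float64(241.1898488116337), np.float64(197.74278438599066))
```

View pics/crop1.png

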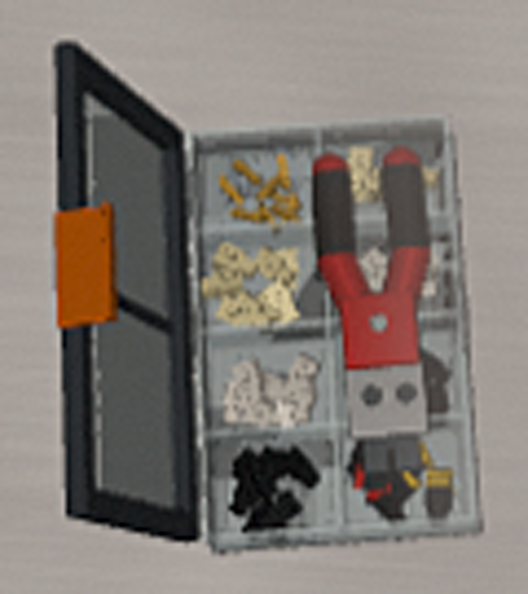

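The crop confirms it: the small red crimper lies across the case, with its housing at crop (381,329), which is full-image (252,200). Its jaws point down in the image (world -x), and it is clearly shorter than the one on the bench. Next I'll work out its axis and the case and lid geometry.

```bash
cat >> h.py <<'E'
def rel(p,yaw):
    """remaining shift (cm, tool axes now) and tool-z turn (deg) to a tool-down target"""
    o=get_obs(); T=R.from_euler("xyz",o["orientation"],degrees=True)
    d=T.inv().apply(np.array(p)-o["tool_pos"])*100
    G=R.from_euler("xyz",[180,0,yaw],degrees=True)
    t=(T.inv()*G).as_rotvec(degrees=True)
    print("pos",np.round(o["tool_pos"],4),"rpy",np.round(o["orientation"],2),"shift cm",np.round(d,2),"turn",np.round(t,2))
E
python3 - <<'E'
from h import *
s=snapshot("top"); f=lambda x,y:ray(s,165+x/4.4,125+y/4.4,.074)
h=(f(330,155)+f(402,150))/2; c=f(381,329); j=f(389,432)
print(h,c,j); d=j-h; print("yaw",np.degrees(np.arctan2(d[1],d[0])), np.degrees(np.arctan2(*(c-h)[[1,0]])))
# case edges at rim
g=lambda x,y:ray(s,165+x/4.4,125+y/4.4,.05)
for e in ((446,120),(482,530),(195,135),(212,550)): print(e,g(*e))
m=[ray(s,u,v,.004) for u,v in((336,158),(422,164),(421,265),(331,260))]; print(np.array(m).round(3),np.mean(m,0))
rel([.481,.037,.2],0)
E
```

```text
[0.58425934 0.05341773 0.074     ] [0.47850516 0.03528383 0.074     ] [0.41873229 0.02546682 0.074     ]
yaw -170.4154443461081 -170.26999436772348
(446, 120) [0.61589003 0.00933654 0.05      ]
(482, 530) [ 0.36906873 -0.03132113  0.05      ]
(195, 135) [0.59537052 0.16047014 0.05      ]
(212, 550) [0.34619989 0.1235369  0.05      ]
[[ 0.629 -0.182  0.004]
 [ 0.629 -0.421  0.004]
 [ 0.35  -0.419  0.004]
 [ 0.346 -0.182  0.004]] [ 0.48849846 -0.30120996  0.004     ]
pos [0.3056 0.6018 0.2455] rpy [180.     0.   -26.92] shift cm [41.21 42.42  4.55] turn [  0.     0.   -26.92]
```

play_rows:
  plan:
    - [0,0,-2.7,0,0,0]
    - [0,0,-2.7,0,0,0]
    - [0,0,-2.6,0,0,0]
    - [2.74,2.84,0,0,0,0]
    - [2.74,2.84,0,0,0,0]
    - [2.74,2.84,0,0,0,0]
    - [2.74,2.84,0,0,0,0]
    - [2.74,2.84,0,0,0,0]
    - [2.74,2.84,0,0,0,0]
    - [2.74,2.84,0,0,0,0]
    - [2.74,2.84,0,0,0,0]
    - [2.74,2.84,0,0,0,0]
    - [2.74,2.84,0,0,0,0]
    - [2.74,2.84,0,0,0,0]
    - [2.74,2.84,0,0,0,0]
    - [2.74,2.84,0,0,0,0]
    - [2.74,2.84,0,0,0,0]
    - [2.74,2.84,0,0,0,0]
  grip: 8.76

```text
clock: 3.0
tool_pos: [0.4793, 0.034, 0.3261]
orientation: [-179.9, -0.0, -26.9]
force: [1.3, 0.1, 0.8]
opening: 0.0876
gripper_force: 0.0
```

play_rows:
  plan:
    - [0,0,0,0,0,-6.1]
    - [0,0,0,0,0,-6.1]
    - [0,0,0,0,0,-6.1]
    - [0,0,0,0,0,-6.1]
    - [0,0,0,0,0,-6.1]
    - [0,0,0,0,0,-6.0]
    - [0,0,0,0,0,0]
    - [0,0,0,0,0,0]

```text
clock: 3.67
tool_pos: [0.4792, 0.0359, 0.3257]
orientation: [-180.0, -0.0, 9.4]
force: [-0.8, -0.5, -0.4]
opening: 0.0878
gripper_force: 0.0
```

Run:
```python
from h import *
rel([.480,.036,.072],9.6); print(get_obs()["joint_pos"])
```

```text
pos [0.4792 0.0359 0.3257] rpy [-1.80e+02 -2.00e-02  9.39e+00] shift cm [8.000e-02 1.000e-02 2.537e+01] turn [-0.   -0.02 -0.21]
[ 2.78098949e+01 -8.08101831e-01 -1.52490813e+01  1.72044436e-04
 -7.55427276e+01  7.15834918e+01]
```

play_rows:
  plan:
    - [0.08,0,3,0,0,-0.2]
    - [0,0,3.5,0,0,0]
    - [0,0,3.5,0,0,0]
    - [0,0,3.5,0,0,0]
    - [0,0,3.0,0,0,0]
    - [0,0,2.0,0,0,0]
    - [0,0,2.0,0,0,0]
    - [0,0,1.5,0,0,0]
    - [0,0,1.0,0,0,0]
    - [0,0,0,0,0,0]
    - [0,0,0,0,0,0]

```text
clock: 4.58
tool_pos: [0.4799, 0.036, 0.0954]
orientation: [180.0, 0.1, 9.7]
force: [1.0, -0.1, 0.3]
opening: 0.0876
gripper_force: 0.0
```

Run:
```python
from h import *
rel([.480,.036,.072],9.6)
a=snapshot("scene")["frame"][190:280,250:400]; b=snapshot("top")["frame"][125:260,165:345]
a=cv2.resize(a,(750,450))
b=cv2.resize(b,(600,450))
cv2.imwrite("pics/g2.png",a[...,::-1])
```

```text
pos [0.4799 0.036  0.0954] rpy [1.7997e+02 6.0000e-02 9.6600e+00] shift cm [ 0.01 -0.    2.34] turn [0.03 0.06 0.06]
```

View pics/g2.png

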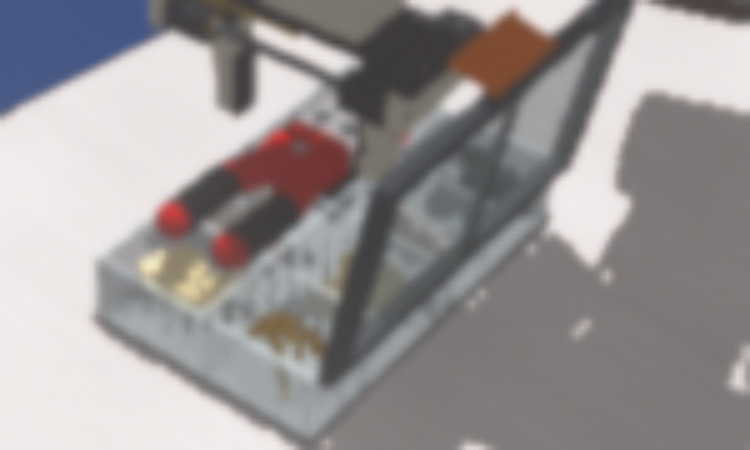

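The open fingers, at crop (235,80) and (375,140), straddle the red housing at (300,155) and are clear of the lid. I'll go down the last 2.3 cm and close.

play_rows:
  plan:
    - [0,0,0.8,0,0,0]
    - [0,0,0.8,0,0,0]
    - [0,0,0.7,0,0,0]
    - [0,0,0,0,0,0]
    - [0,0,0,0,0,0]

```text
clock: 5.1
tool_pos: [0.4796, 0.0359, 0.072]
orientation: [180.0, 0.1, 9.8]
force: [-0.2, 0.4, 0.4]
opening: 0.0874
gripper_force: 0.0
```

play_rows:
  plan:
    - [0,0,0,0,0,0]
    - [0,0,0,0,0,0]
    - [0,0,0,0,0,0]
    - [0,0,0,0,0,0]
    - [0,0,0,0,0,0]
    - [0,0,0,0,0,0]
    - [0,0,0,0,0,0]
    - [0,0,0,0,0,0]
  grip: 3.0

```text
clock: 5.77
tool_pos: [0.48, 0.0361, 0.0726]
orientation: [-180.0, -0.0, 9.8]
force: [-1.2, -0.4, 0.6]
opening: 0.0438
gripper_force: 30.0
```

play_rows:
  plan:
    - [0,0,-1,0,0,0]
    - [0,0,-2,0,0,0]
    - [0,0,-3,0,0,0]
    - [0,0,-3,0,0,0]
    - [0,0,-2,0,0,0]
    - [0,0,-1,0,0,0]

```text
clock: 6.27
tool_pos: [0.4807, 0.0364, 0.1949]
orientation: [-180.0, -0.2, 9.8]
force: [0.7, 0.1, -4.2]
opening: 0.0436
gripper_force: 30.0
```

play_rows:
  plan:
    - [-0.26,1.5,0,0,0,0]
    - [-0.52,3.02,0,0,0,0]
    - [-0.52,3.02,0,0,0,0]
    - [-0.52,3.02,0,0,0,0]
    - [-0.52,3.02,0,0,0,0]
    - [-0.52,3.02,0,0,0,0]
    - [-0.52,3.02,0,0,0,0]
    - [-0.52,3.02,0,0,0,0]
    - [-0.52,3.02,0,0,0,0]
    - [-0.52,3.02,0,0,0,0]
    - [-0.26,1.5,0,0,0,0]
    - [0,0,0,0,0,0]
    - [0,0,0,0,0,0]

```text
clock: 7.35
tool_pos: [0.4788, -0.2707, 0.1907]
orientation: [-179.9, 0.2, 9.6]
force: [-0.1, 0.8, -3.8]
opening: 0.0434
gripper_force: 30.0
```

Run:
```python
from h import *
rel([.480,-.27,.0275],9.8)
s=snapshot("scene"); cv2.imwrite("pics/held.png",cv2.resize(s["frame"][100:240,160:340],(720,560))[...,::-1])
```

```text
pos [ 0.4788 -0.2707  0.1907] rpy [-1.799e+02  1.600e-01  9.630e+00] shift cm [ 0.17 -0.02 16.32] turn [-0.1   0.16 -0.17]
```

View pics/held.png

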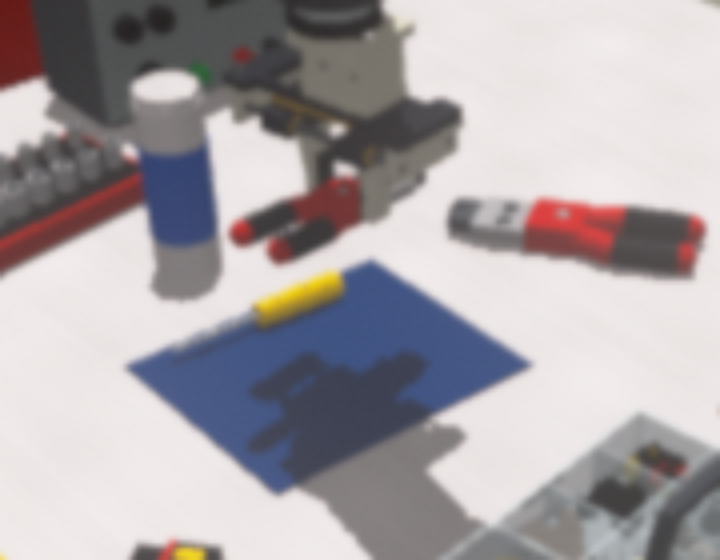

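The crimper hangs level from the gripper at crop (320,220), and its shadow falls inside the mat, away from the screwdriver at (300,300). I'll lower it now.

play_rows:
  plan:
    - [0,0,1.5,0,0,0]
    - [0,0,2.5,0,0,0]
    - [0,0,2.5,0,0,0]
    - [0,0,2.5,0,0,0]
    - [0,0,2.5,0,0,0]
    - [0,0,2,0,0,0]
    - [0,0,1.2,0,0,0]
    - [0,0,0.6,0,0,0]
    - [0,0,0.5,0,0,0]
    - [0,0,0,0,0,0]
    - [0,0,0,0,0,0]

```text
clock: 8.32
tool_pos: [0.4805, -0.27, 0.0351]
orientation: [180.0, -0.0, 9.8]
force: [0.2, -1.0, -3.2]
opening: 0.0439
gripper_force: 30.0
```

play_rows:
  plan:
    - [0,0,0.15,0,0,0]
    - [0,0,0.15,0,0,0]
    - [0,0,0.1,0,0,0]
    - [0,0,0,0,0,0]
    - [0,0,0,0,0,0]

```text
clock: 8.73
tool_pos: [0.4801, -0.2702, 0.0307]
orientation: [180.0, -0.0, 9.8]
force: [0.7, 0.0, -4.4]
opening: 0.0436
gripper_force: 30.0
```

play_rows:
  plan:
    - [0,0,0.1,0,0,0]
    - [0,0,0.1,0,0,0]
    - [0,0,0.1,0,0,0]
    - [0,0,0,0,0,0]
    - [0,0,0,0,0,0]

```text
clock: 9.15
tool_pos: [0.4805, -0.2702, 0.0286]
orientation: [180.0, -0.0, 9.8]
force: [-1.3, 2.5, 7.4]
opening: 0.0436
gripper_force: 30.0
```

play_rows:
  plan:
    - [0,0,0,0,0,0]
    - [0,0,0,0,0,0]
    - [0,0,0,0,0,0]
    - [0,0,0,0,0,0]
    - [0,0,0,0,0,0]
    - [0,0,0,0,0,0]
    - [0,0,0,0,0,0]
    - [0,0,0,0,0,0]
    - [0,0,-1,0,0,0]
    - [0,0,-2.5,0,0,0]
    - [0,0,-3.5,0,0,0]
    - [0,0,-4,0,0,0]
    - [0,0,-4,0,0,0]
    - [0,0,-4,0,0,0]
    - [0,0,-4,0,0,0]
    - [0,0,-4,0,0,0]
    - [0,0,-2,0,0,0]
  grip: 8.76

```text
clock: 10.57
tool_pos: [0.4807, -0.2709, 0.3243]
orientation: [179.8, -0.4, 9.8]
force: [1.7, -1.0, -0.2]
opening: 0.0875
gripper_force: 0.0
```

Run:
```python
from h import *
s=snapshot("scene"); cv2.imwrite("pics/laid.png",cv2.resize(s["frame"][140:280,160:400],(800,467))[...,::-1])
for t in ("crimper_mid","lid_edge","lid_hinge","catch_mid"):
  print(t,[(np.round(d["position"],3).tolist(),round(d["score"],2)) for d in spot_point("scene",t)])
rel([.47,.24,.19],-81)
```

```text
crimper_mid [([0.19, -0.322, 0.018], 0.97), ([0.485, -0.269, 0.018], 0.95), ([0.792, 0.163, 0.009], 0.91)]
lid_edge [([0.49, -0.306, 0.002], 0.74), ([0.471, 0.185, 0.186], 0.62), ([0.41, 0.443, -0.004], 0.19)]
lid_hinge [([0.477, 0.151, 0.053], 0.85), ([0.485, -0.533, -0.002], 0.52)]
catch_mid [([0.472, 0.173, 0.214], 0.7), ([0.484, -0.535, 0.0], 0.23)]
pos [ 0.4794 -0.2699  0.3175] rpy [-179.97    0.      9.77] shift cm [  7.73 -50.4   12.78] turn [-2.000e-02  3.000e-02  9.077e+01]
```

View pics/laid.png

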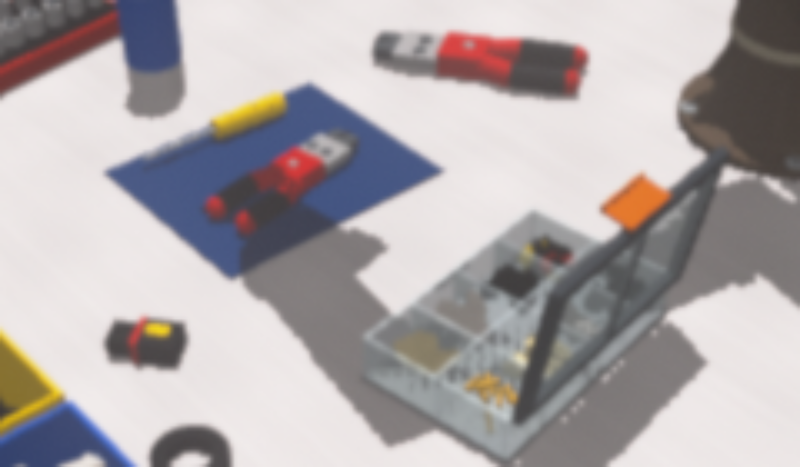

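The crimper lies flat at crop (280,170), well inside the mat and clear of the screwdriver. The spotted position (0.485,-0.269,0.018) agrees. Next I'll go behind the lid, with the fingers closed and their closing line along the hinge.

play_rows:
  plan:
    - [0.535,-3.8,0,0,0,0]
    - [0.535,-3.8,0,0,0,0]
    - [0.535,-3.8,0,0,0,0]
    - [0.535,-3.8,0,0,0,0]
    - [0.535,-3.8,0,0,0,0]
    - [0.535,-3.8,0,0,0,0]
    - [0.535,-3.8,0,0,0,0]
    - [0.535,-3.8,0,0,0,0]
    - [0.535,-3.8,0,0,0,0]
    - [0.535,-3.8,0,0,0,0]
    - [0.535,-3.8,0,0,0,0]
    - [0.535,-3.8,0,0,0,0]
    - [0.535,-3.8,0,0,0,0]
    - [0,0,0,0,0,0]
  grip: 0

```text
clock: 11.98
tool_pos: [0.464, 0.2332, 0.3155]
orientation: [179.9, 0.1, 10.0]
force: [-0.0, -0.7, -0.2]
opening: 0.0022
gripper_force: 0.0
```

play_rows:
  plan:
    - [0,0,0,0,0,7]
    - [0,0,0,0,0,7]
    - [0,0,0,0,0,7]
    - [0,0,0,0,0,7]
    - [0,0,0,0,0,7]
    - [0,0,0,0,0,7]
    - [0,0,0,0,0,7]
    - [0,0,0,0,0,7]
    - [0,0,0,0,0,7]
    - [0,0,0,0,0,7]
    - [0,0,0,0,0,7]
    - [0,0,0,0,0,7]
    - [0,0,0,0,0,6.8]
    - [0,0,0,0,0,0]
    - [0,0,0,0,0,0]

```text
clock: 13.23
tool_pos: [0.4643, 0.2281, 0.3165]
orientation: [179.9, -0.1, -80.8]
force: [0.1, 0.2, -1.2]
opening: 0.0004
gripper_force: 0.0
```

Run:
```python
from h import *
rel([.464,.229,.190],-81); print(get_obs()["joint_pos"].round(1), get_obs()["opening"])
```

```text
pos [0.4643 0.2281 0.3165] rpy [ 1.799e+02 -7.000e-02 -8.081e+01] shift cm [-1.100e-01 -1.000e-02  1.265e+01] turn [ 0.1  -0.07  0.19]
[ 47.9   3.3 -12.2  -0.  -74.6 -38.7] 0.00036186464279806374
```

play_rows:
  plan:
    - [0,0,2.5,0,0,0]
    - [0,0,3.3,0,0,0]
    - [0,0,3.3,0,0,0]
    - [0,0,2,0,0,0]
    - [0,0,0,0,0,0]
    - [0.8,0,0,0,0,0]
    - [0.8,0,0,0,0,0]
    - [0.8,0,0,0,0,0]
    - [0,0,0,0,0,0]

```text
clock: 13.98
tool_pos: [0.469, 0.2037, 0.2081]
orientation: [-179.9, 0.1, -81.0]
force: [-0.0, -0.5, -0.4]
opening: 0.0003
gripper_force: 0.0
```

play_rows:
  plan:
    - [0.6,0,0,0,0,0]
    - [0.6,0,0,0,0,0]
    - [0.6,0,0,0,0,0]
    - [0.6,0,0,0,0,0]
    - [0.6,0,0,0,0,0]
    - [0,0,0,0,0,0]

```text
clock: 14.48
tool_pos: [0.473, 0.1739, 0.2065]
orientation: [180.0, -0.0, -81.1]
force: [0.1, -0.3, 0.3]
opening: 0.0001
gripper_force: 0.0
```

Run:
```python
from h import *
rel([.477,.150,.05],-81)
s=snapshot("scene"); cv2.imwrite("pics/lid.png",cv2.resize(s["frame"][140:280,240:440],(800,560))[...,::-1])
```

```text
pos [0.473  0.1739 0.2065] rpy [ 1.7998e+02 -2.0000e-02 -8.1050e+01] shift cm [ 2.42 -0.03 15.65] turn [ 0.02 -0.02 -0.05]
```

View pics/lid.png

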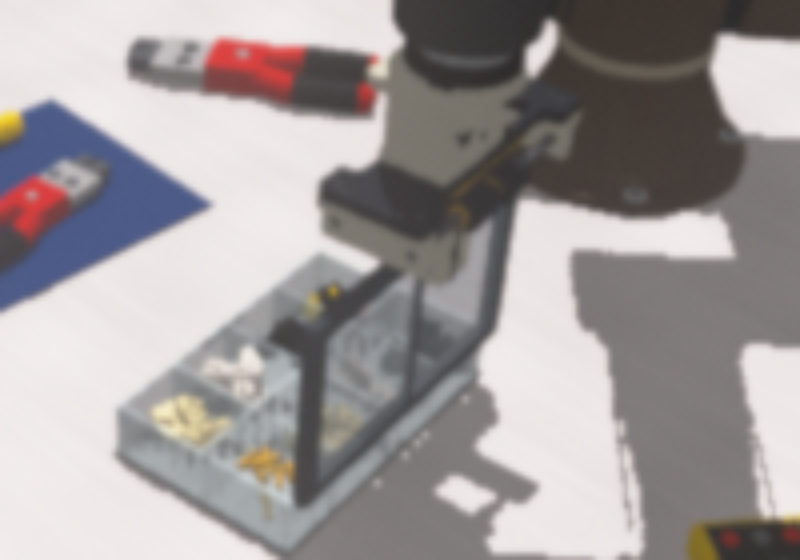

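The lid, at crop (400,370), is following the fingers and is now nearly upright. The fingers bear on the middle of its outer face. I'll carry on along the arc.

play_rows:
  plan:
    - [0.88,0,0,0,0,0]
    - [0.88,0,0,0,0,0]
    - [0.88,0,0,0,0,0]
    - [0.8,0,0.07,0,0,0]
    - [0.8,0,0.07,0,0,0]
    - [0.8,0,0.07,0,0,0]
    - [0.77,0,0.28,0,0,0]
    - [0.77,0,0.28,0,0,0]
    - [0.77,0,0.28,0,0,0]
    - [0.71,0,0.41,0,0,0]
    - [0.71,0,0.41,0,0,0]
    - [0.71,0,0.41,0,0,0]
    - [0.62,0,0.52,0,0,0]
    - [0.62,0,0.52,0,0,0]
    - [0.62,0,0.52,0,0,0]
    - [0,0,0,0,0,0]

```text
clock: 15.87
tool_pos: [0.4901, 0.0619, 0.1667]
orientation: [179.9, -0.0, -81.1]
force: [0.3, -0.6, -0.2]
opening: 0.0007
gripper_force: 0.0
```

Run:
```python
from h import *
rel([.477,.150,.05],-81)
s=snapshot("scene"); cv2.imwrite("pics/lid2.png",cv2.resize(s["frame"][140:280,240:440],(800,560))[...,::-1])
```

```text
pos [0.4901 0.0619 0.1667] rpy [ 1.7987e+02 -3.0000e-02 -8.1070e+01] shift cm [-8.91 -0.1  11.66] turn [ 0.13 -0.03 -0.07]
```

View pics/lid2.png

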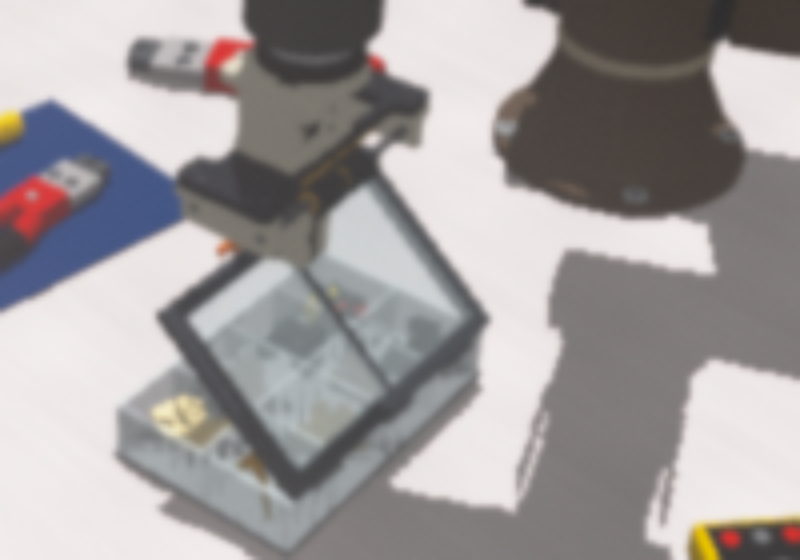

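The lid is at about 40°, with the fingers at crop (310,245) on the middle near the free edge. I'll go on along the arc, slowing near the catch.

play_rows:
  plan:
    - [0.53,0,0.58,0,0,0]
    - [0.53,0,0.58,0,0,0]
    - [0.53,0,0.58,0,0,0]
    - [0.41,0,0.7,0,0,0]
    - [0.41,0,0.7,0,0,0]
    - [0.41,0,0.7,0,0,0]
    - [0.38,0,0.75,0,0,0]
    - [0.38,0,0.75,0,0,0]
    - [0.38,0,0.75,0,0,0]
    - [0.4,0,0.6,0,0,0]
    - [0.4,0,0.5,0,0,0]
    - [0,0,0,0,0,0]
    - [0,0,0,0,0,0]

```text
clock: 17.0
tool_pos: [0.498, 0.0157, 0.0959]
orientation: [180.0, -0.0, -81.0]
force: [0.4, 0.2, 0.1]
opening: 0.0004
gripper_force: 0.0
```

play_rows:
  plan:
    - [0,0,0.2,0,0,0]
    - [0,0,0.2,0,0,0]
    - [0,0,0,0,0,0]
    - [0,0,0,0,0,0]

```text
clock: 17.33
tool_pos: [0.4982, 0.0162, 0.0924]
orientation: [-180.0, 0.0, -81.0]
force: [0.7, -0.5, -0.6]
opening: 0.0003
gripper_force: 0.0
```

play_rows:
  plan:
    - [0,0,0.2,0,0,0]
    - [0,0,0.2,0,0,0]
    - [0,0,0.1,0,0,0]
    - [0,0,0,0,0,0]

```text
clock: 17.67
tool_pos: [0.4985, 0.0161, 0.0875]
orientation: [-180.0, -0.0, -81.0]
force: [0.1, -1.2, 3.6]
opening: 0.0005
gripper_force: 1.7
```

play_rows:
  plan:
    - [0,0,0.1,0,0,0]
    - [0,0,0.1,0,0,0]
    - [0,0,0.1,0,0,0]
    - [0,0,0,0,0,0]

```text
clock: 18.0
tool_pos: [0.4985, 0.0158, 0.0845]
orientation: [-180.0, -0.0, -81.0]
force: [-0.0, -3.3, 4.4]
opening: 0.0004
gripper_force: 1.9
```

play_rows:
  plan:
    - [0,0,0.1,0,0,0]
    - [0,0,0.1,0,0,0]
    - [0,0,0,0,0,0]

```text
clock: 18.25
tool_pos: [0.4978, 0.0162, 0.0818]
orientation: [180.0, 0.0, -81.0]
force: [0.2, -0.7, 0.2]
opening: 0.0004
gripper_force: 0.0
```

The force fell from 4.4 N to 0.2 N, which suggests the catch snapped over. One more small press will confirm it's seated.

play_rows:
  plan:
    - [0,0,0.1,0,0,0]
    - [0,0,0.1,0,0,0]
    - [0,0,0,0,0,0]
    - [0,0,0,0,0,0]

```text
clock: 18.58
tool_pos: [0.498, 0.0162, 0.0811]
orientation: [180.0, -0.0, -81.0]
force: [-5.9, 1.1, 13.8]
opening: 0.0008
gripper_force: 7.1
```

The lid is hard against the case at TCP z 0.081, exactly the shut height. I'll withdraw and check.

play_rows:
  plan:
    - [0,0,-0.5,0,0,0]
    - [0,0,-2,0,0,0]
    - [0,0,-4,0,0,0]
    - [0,0,-4,0,0,0]
    - [0,0,-4,0,0,0]
    - [0,0,-4,0,0,0]
    - [0,0,-3,0,0,0]
    - [0,0,0,0,0,0]
    - [0,0,0,0,0,0]

```text
clock: 19.33
tool_pos: [0.4988, 0.0166, 0.2972]
orientation: [-179.8, 0.1, -81.0]
force: [-0.5, 0.8, -0.6]
opening: 0.0001
gripper_force: 0.0
```

Run:
```python
from h import *
s=snapshot("scene"); cv2.imwrite("pics/end.png",s["frame"][...,::-1])
for t in ("crimper_mid","lid_edge","catch_mid"):
  print(t,[(np.round(d["position"],3).tolist(),round(d["score"],2)) for d in spot_point("scene",t)])
```

```text
crimper_mid [([0.792, 0.165, 0.011], 0.79), ([0.191, -0.323, 0.016], 0.74), ([0.483, -0.271, 0.018], 0.64), ([0.502, -0.017, 0.045], 0.48)]
lid_edge [([0.503, 0.004, 0.059], 0.95), ([0.479, 0.15, 0.052], 0.32)]
catch_mid [([0.501, -0.016, 0.044], 0.52)]
```

View pics/end.png

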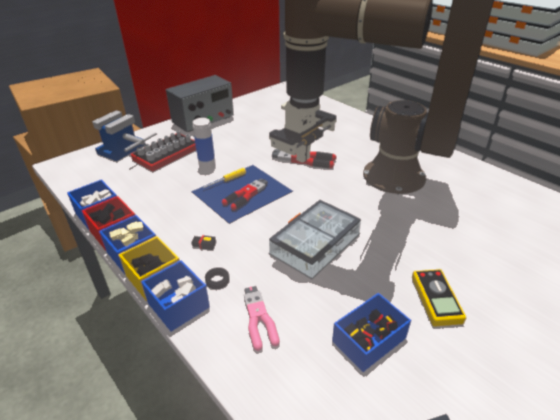

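The lid is shut at (315,235): lid_edge was found at z 0.059 against the expected 0.062, within the network's 4 mm. The crimper lies on the mat at (243,193), and everything else looks undisturbed.

```bash
python3 -c "
from plant import *
print(close_job())"
```

```text
the job is handed in; nothing more can be done
None
```

I laid the red crimper flat on the mat, clear of the screwdriver, closed the lid gently until the catch snapped home, and handed the job in at about 19 s; no verdict came back.

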